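# Load a tube rack past the spring gate

## Robot

A 6-joint arm with a two-finger parallel gripper is mounted at the origin on the work surface. World frame = base frame: x ahead of the robot, y to its left, z up, the work surface at z = 0. Lengths are in m, angles in rad, forces in N, time in s.
With the tool pointing down it reaches from about 0.35 to 0.85 m from the base axis. Payload 8.1 kg.
Tool frame: the origin (TCP) lies at the centre of the arm's flange, where the gripper is bolted on; the fingertips stand 186 mm ahead of it and the grasp point (between the pads) lies 167 mm ahead of it; z points along the fingers, y is the line along which they close (so a half turn about z gives the same grasp; the last joint's range is limited). The gripper opens to 93 mm and grips with 3 to 60 N. Pads are 15 mm wide; open, the fingers measure 128 mm over their backs; the gripper's body (75 mm by 188 mm) begins 65 mm behind the grasp point.
Start: joints at [-1.404, 0.13, 1.488, -0, 1.523, -0.085], TCP at [0.15, -0.581, 0.405] pointing down, gripper open.
Joint ranges: [-2.96, 2.96], [-0.89, 2.26], [0.02, 2.5], [-1.34, 4.48], [0, 2.73], [-2.66, 2.66]. Speed limits (rad/s): [2.39, 2.39, 2.79, 3.14, 3.14, 3.14].

## Interface

Orientations are given as a rotation vector (axis times angle).
In Python, from plant import read_state, read_camera, camera_params, robot gives the robot as it stands.
- The arm moves only by the tool carry_out, never from a script. Its argument "targets" is a list of rows, each an object of numbers: "hand": the opening in per cent of the stroke, from 0 (shut) to 100 (fully open); "x", "y", "z": the shift along the tool's x, y, z in m; "ax", "ay", "az": the turn, a rotation vector about the tool's x, y, z in rad. In form: [{"hand": .., "x": .., "y": .., "z": .., "ax": .., "ay": .., "az": ..}, ...]. A call has 1 to 8 rows; each row is the pose to reach, as a shift and turn from the pose commanded when the call began, along the tool's axes at that moment; what a row does not reach only later rows make up. A row lasts 1/8 s, in which the tool goes at most 62.5 mm and 10.7 degrees, less where a joint would pass 70% of its speed; a pose out of reach is approached as far as the arm can. A call with a gripper value outside its range is refused whole. The fingers move at their own pace and stop on an object; "newtons" is the grip in N (left out, the last holds). Time passes only in rows, so rows that repeat a pose let the fingers close. It gives the time, the measured TCP pose, the force, the opening and the grip force at its end, in the units of the state.
- read_state(): the state, without advancing time (a new reading comes with each control period).
- read_camera(name): name is "scene" or "side" or "wrist"; returns (picture, depth): 384x512x3 uint8, blue, green, red; 384x512 float32, m along the optical axis (not along the pixel's ray), 0 where there is no reading.
- camera_params(name): a dict with "fx", "fy", "cx", "cy" (pixels), "position" and "rotation" of the camera in the world. Camera axes: x right, y up, looking along -z (the intrinsics and any distortion apply to the point x, -y, -z); pixel columns grow to the right and rows downward; lengths in m; the calibration is good to about 2 mm. A picture is of the moment at which its call begins: read the wrist's pose just before it. camera_params takes no time and is no camera call; for the wrist camera it gives the pose at the moment of the call.
- robot.close_job(): hands the job in; it is judged then, once.
The state is a dict: "t": time; "q": joint angles; "dq": joint speeds; "joint_torque": joint torques, N m; "tool_pos": TCP position; "orientation": TCP orientation; "force": force on the tool from outside, world axes, zero at the start; "wrist_torque": the same for the moment, N m; "opening": finger opening in m; "gripper_force": force on a finger pad.
Only numpy, scipy, OpenCV 4.12 (cv2) and the standard library are available. Lean on these libraries where they do the work, as an engineer would, in place of code of your own. Each camera call takes 0.05 s, during which the arm holds its last target. There are 200 camera calls.

## Task

Load the orange tube rack into the bay at the closed end of the chute: with one fingertip press the blue treadle down so that the yellow gate drops below the chute floor, and while you hold it down push the rack along the chute with the other finger until the whole rack is past the gate, never letting rack and gate touch. Then let the treadle go so that the gate springs up again behind the rack, and move clear. Only push and press: do not pick up or tip the rack, and leave the bottle, the jar and the mixer where they stand.

Things in the scene. Friction and masses are not known exactly. Their poses are not given: they have to be found in the camera images.
- chute: Fixed loading chute, a level channel along its own x; the rack is pushed along +x. Origin on the bench under the channel's centre line, z up. White floor 70 mm above the bench, 54 mm wide, between 4 mm thick walls (y = 27 to 31 mm either side) standing 10 mm above the floor. Open end at x = -180 mm, end stop (30 mm above the floor) at x = 215 mm. Nothing spans over the channel.
- gate_line (a point): Fixed point on the channel's centre line at floor height, at chute x = 65 mm, where a 14 mm wide slot crosses floor and walls and the gate stands up through it.
- rack: Loose orange tube rack with eight fixed vials (blue and red caps), about 0.25 kg, on the chute floor, lengthwise along the chute, 15 to 65 mm short of the gate at the start. 100 mm long (x), 50 mm wide (y); flat solid end faces 48 mm high at x = +-50 mm, cap tops at 64 mm. Origin: centre of its underside; its x axis points along the chute's +x.
- treadle (a joint): Angle (rad) of the blue treadle about its hinge, which runs along the chute at chute y = 115 mm, z = 80 mm (grey posts there, up to 86 mm above the bench). 0 = up, gate closed; 0.38 = bottom stop. A spring returns it: about 3 N on the middle of its width to start, 6 to 7 N at the bottom. The gate is wholly below the channel floor above 0.24.
- treadle_top (a point): Centre of the upper face of the blue treadle, a plate 280 x 34 x 5 mm beside the channel (+y side), chute x = -165 to 115 mm; moves with it. Up: chute y = 63 mm, 110 mm above the bench, leaning 0.18 rad (higher towards the channel). At the stop: y = 56 mm, 89 mm above the bench, leaning 0.2 rad the other way. Press it anywhere along its length; a fingertip can slide along it.
- gate: The hinged gate: yellow panel and blue treadle in one piece. Panel 8 mm thick (along the chute), 54 mm wide; closed, it stands 20 mm above the channel floor over the full width, and cannot be pushed along the chute. Origin on the hinge line, at chute x = 65, y = 115, z = 80 mm; the panel's centre is 115 mm from it towards the channel (its -y).
- amber_bottle: Loose amber glass bottle, black cap, 52 mm diameter, 105 mm high, standing on the bench. Origin: centre of its underside. Bystander.
- mixer: Loose small tube mixer, white cone with blue top, 84 mm diameter, 78 mm high, on the bench. Origin: centre of its underside. Bystander.
- jar: Loose white jar with blue cap, 48 mm diameter, 70 mm high, on the bench. Origin: centre of its underside. Bystander.
Things that resemble listed ones, but are neither listed nor needed, are in the scene too. Leave any pink or purple look-alike of the rack alone.

How it is judged:
By the outcome, as a careful person would: the job done as asked, in the order asked, and still so for the second after the job is handed in, with the robot touching nothing.
It also fails if it takes over 48 s, if anything falls off the work surface, if the arm or the gripper's body presses on something with over 40 N, if the wrist force passes 120 N, or if a joint passes its speed limit or range.

## Working session

There is one attempt and no reset: what is moved stays moved. The work goes in short steps, Python scripts to look and compute and a tool call to move; the robot and the scene stay as the last step left them, time stands still between calls to the robot, and variables do not carry over. Pictures are saved under pics/ and viewed, at most 10 in all, crops included, and the job is handed in when it is done.

Besides the shell and the picture viewer there is one more tool, called after "Call:" by a JSON object that holds its "op" and its "data". carry_out: Moves the arm, as the interface text tells. Its arguments: {"type":"object","properties":{"targets":{"type":"array","items":{"type":"object","properties":{"hand":{"type":"number"},"x":{"type":"number"},"y":{"type":"number"},"z":{"type":"number"},"ax":{"type":"number"},"ay":{"type":"number"},"az":{"type":"number"}}}},"newtons":{"type":"number"}},"required":["targets"]}

```bash
mkdir -p pics; ls
cat > h.py <<'E'
import numpy as np, cv2, json
from plant import read_state, read_camera, camera_params, robot
from scipy.spatial.transform import Rotation as R
def snap(n,tag):
    p=camera_params(n); im,d=read_camera(n); cv2.imwrite(f'pics/{tag}.png',im); np.savez(f'pics/{tag}.npz',d=d,im=im,**{k:np.array(v) for k,v in p.items() if not isinstance(v,(str,dict))}); return p,im,d
def world(p,d):
    v,u=np.mgrid[:d.shape[0],:d.shape[1]]
    K=np.array([[p['fx'],0,p['cx']],[0,p['fy'],p['cy']],[0,0,1.]],float)
    dist=np.array(p['distortion'],float) if 'distortion' in p else None
    uv=cv2.undistortPoints(np.stack([u,v],-1).reshape(-1,1,2).astype(float),K,dist).reshape(d.shape+(2,))
    c=np.stack([uv[...,0]*d,-uv[...,1]*d,-d],-1)
    rot=np.array(p['rotation']); rot=rot if rot.shape==(3,3) else R.from_rotvec(rot).as_matrix()
    return c@rot.T+np.array(p['position'])
E
python3 - <<'E'
from h import *
s=read_state(); print(s)
ims=[]
for n in('scene','side'):
    p,im,d=snap(n,n); print(n,p); ims.append(im)
snap('wrist','wrist0')
E
```

```text
pics
{'t': 0.0, 'q': array([-1.40440339e+00,  1.31148250e-01,  1.48922810e+00,  3.63685783e-06,
        1.52301596e+00, -8.53859246e-02]), 'dq': array([ 0.00038534, -0.00017666,  0.00096579,  0.00127358, -0.00060682,
       -0.00087558]), 'joint_torque': array([ 1.81473933e-03, -5.59852266e+01, -4.91755021e+01,  7.72338314e-02,
        3.57382803e-02, -1.52627445e-04]), 'tool_pos': array([ 0.14947024, -0.58085714,  0.40372298]), 'orientation': array([-3.11494724e+00, -3.94223435e-01,  1.08703981e-04]), 'force': array([-1.81789067e-01,  5.72460547e-01, -1.68853729e-04]), 'wrist_torque': array([ 0.03801803,  0.02434924, -0.01437052]), 'gripper_force': 0.0, 'opening': 0.09319781384842163}
scene {'fx': 497.6986435810837, 'fy': 497.6986435810837, 'cx': 256.62252401297616, 'cy': 200.30938662555286, 'position': array([1.17925207, 0.05366293, 1.02204558]), 'rotation': array([0.3919126 , 0.46615542, 1.66655016])}
side {'fx': 435.07359754162115, 'fy': 435.07359754162115, 'cx': 257.61080791826635, 'cy': 186.38480742823901, 'position': array([ 0.3530987 , -0.93403225,  0.67717006]), 'rotation': array([ 0.99923662, -0.14473967, -0.24624568])}
```

View pics/scene.png

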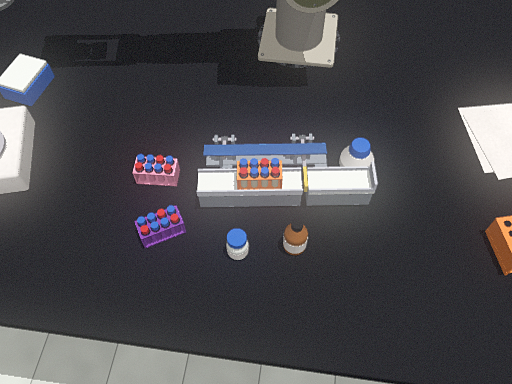

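View pics/side.png

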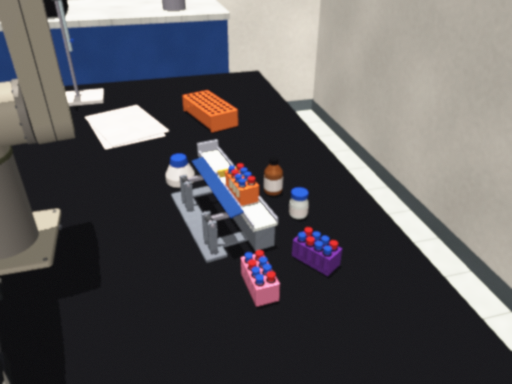

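The scene camera shows the chute from its open end at about (198,190) to the stop at (375,180). The gate is at (306,178), the rack at (260,174) and the blue treadle at (265,150), on the robot side. The mixer (358,155) stands beside the bay, the jar is at (237,243) and the bottle at (295,238). Next I measure these from the depth image.

Run:
```python
from h import *
f=dict(np.load('pics/scene.npz')); d,im=f['d'],f['im']; W=world(f,d)
hsv=cv2.cvtColor(im,cv2.COLOR_BGR2HSV); H,S,V=[hsv[...,i].astype(int) for i in range(3)]
roi=np.zeros(d.shape,bool); roi[125:215,190:385]=1
def rect(m):
    P=W[m]; r=cv2.minAreaRect(P[:,:2].astype(np.float32)*1000); return len(P),r,np.round(np.percentile(P[:,2],[5,50,95]),4),P.mean(0).round(4)
fl=roi&(S<60)&(abs(W[...,2]-.07)<.006)&(V>120); wl=roi&(S<60)&(W[...,2]>.06)&(W[...,2]<.088)
print('floor',rect(fl)); print('floorwall',rect(wl))
b=roi&(H>100)&(H<125)&(S>120)&(V>60); b[:, 330:]=0; b[158:]=0
print('treadle',rect(b))
o=roi&(H<16)&(S>150)&(W[...,2]>.06); print('rack',rect(o))
y=roi&(H>18)&(H<35)&(S>120); print('gate',rect(y))
cap=roi&(W[...,2]>.128)&(W[...,2]<.14); cap[:,:230]=0; cap[:,290:]=0;cap[:156]=0;print('caps',rect(cap))
for n,(u,v) in dict(mixtop=(360,147),jar=(237,236),bottle=(296,229),stop=(374,172)).items(): print(n,W[v,u].round(3))
big=cv2.resize(im[125:215,190:390],(800,360),interpolation=cv2.INTER_CUBIC); cv2.imwrite('pics/c1.png',big)
```

```text
floor (2872, ((512.0518188476562, 13.75384521484375), (157.74046325683594, 400.3109436035156), 9.104907035827637), array([0.0657, 0.069 , 0.0747]), array([0.5556, 0.035 , 0.0693]))
floorwall (4057, ((511.7422180175781, 13.727981567382812), (159.24034118652344, 400.6315002441406), 9.131475448608398), array([0.0649, 0.0699, 0.0837]), array([0.5503, 0.027 , 0.0719]))
treadle (992, ((828.193359375, 25.945968627929688), (700.6737060546875, 277.1470642089844), 10.332664489746094), array([0.1047, 0.1088, 0.1129]), array([ 0.5064, -0.0525,  0.1116]))
rack (47, ((855.4083251953125, 29.19219207763672), (642.7906494140625, 93.35160827636719), 12.584468841552734), array([0.0827, 0.1173, 0.1344]), array([ 0.5774, -0.0218,  0.1359]))
gate (31, ((543.2333374023438, 47.94028854370117), (67.3262710571289, 44.764251708984375), 69.76375579833984), array([0.0873, 0.089 , 0.1041]), array([0.5499, 0.0627, 0.0908]))
caps (390, ((566.919677734375, -37.80693817138672), (45.13984680175781, 85.78722381591797), 10.074069023132324), array([0.1288, 0.1327, 0.1359]), array([ 0.5676, -0.0368,  0.1326]))
mixtop [0.443 0.186 0.078]
jar [ 0.711 -0.064  0.07 ]
bottle [0.694 0.059 0.103]
stop [0.524 0.216 0.098]
```

View pics/c1.png

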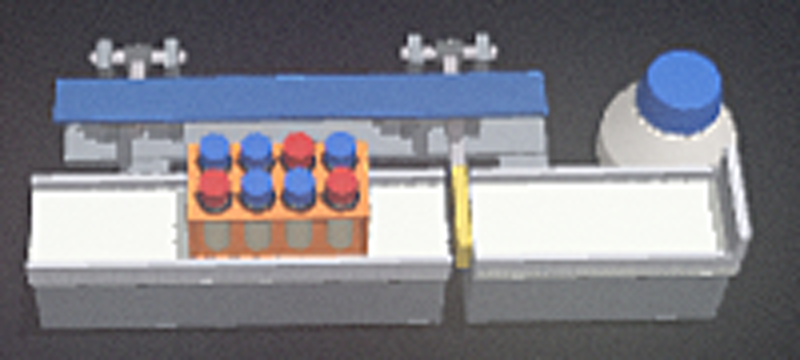

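Run:
```python
from h import *
f=dict(np.load('pics/scene.npz')); d,im=f['d'],f['im']; W=world(f,d)
hsv=cv2.cvtColor(im,cv2.COLOR_BGR2HSV); H,S,V=[hsv[...,i].astype(int) for i in range(3)]
roi=np.zeros(d.shape,bool); roi[125:215,190:385]=1
near=(W[...,0]<.65)&(W[...,0]>.45)
b=roi&near&(H>100)&(H<125)&(S>120)&(W[...,2]>.1)&(W[...,2]<.12); b[:,330:]=0; b[158:]=0
P=W[b]; r=cv2.minAreaRect(P[:,:2].astype(np.float32)*1000); print(r)
vx,vy,_,_=cv2.fitLine(P[:,:2].astype(np.float32),cv2.DIST_HUBER,0,.01,.01).ravel(); print('treadle yaw',np.degrees(np.arctan2(-vx*np.sign(vy),abs(vy))))
w=roi&near&(S<60)&(W[...,2]>.066)&(W[...,2]<.0845)&(V>90)
for a in (8.5,9,9.5,10,10.5,11):
    t=np.radians(a); ex=np.array([-np.sin(t),np.cos(t)]); ey=np.array([-np.cos(t),-np.sin(t)])
    q=W[w][:,:2]@np.stack([ex,ey],1); z=W[w][:,2]
    hi=z>.077; fl=(abs(z-.07)<.003)
    yy=q[hi,1]; h,e=np.histogram(yy,np.arange(yy.min(),yy.max(),.002))
    top=np.sort(h)[-6:]
    hq=np.percentile(q[fl,1],[1,99]); tq=P[:,:2]@np.stack([ex,ey],1)
    print(a,top.sum(),top,'floor y',hq.round(4),'x',np.percentile(q[:,0],[.3,99.7]).round(4),'tread x',np.percentile(tq[:,0],[.5,99.5]).round(4),'y',np.percentile(tq[:,1],[1,99]).round(4),'tz',P[:,2].mean().round(4))
    if a==10: print([(round(float(E),3),int(c)) for E,c in zip(e,h) if c>10])
```

```text
((502.33184814453125, -33.54441833496094), (37.40740203857422, 277.2796936035156), 9.703055381774902)
treadle yaw 10.574202
8.5 423 [ 28  59  66  73  85 112] floor y [-0.5871 -0.5244] x [-0.2609  0.1339] tread x [-0.2452  0.0298] y [-0.5087 -0.4746] tz 0.1088
9 451 [ 28  54  68  76 111 114] floor y [-0.5858 -0.5248] x [-0.2656  0.129 ] tread x [-0.2495  0.0256] y [-0.5072 -0.4739] tz 0.1088
9.5 431 [ 44  56  62  79  79 111] floor y [-0.5855 -0.5236] x [-0.2704  0.1243] tread x [-0.2538  0.0213] y [-0.5062 -0.4727] tz 0.1088
10 351 [ 39  43  45  60  62 102] floor y [-0.5861 -0.5219] x [-0.2752  0.1196] tread x [-0.2581  0.017 ] y [-0.5052 -0.4711] tz 0.1088
[(-0.588, 13), (-0.586, 39), (-0.584, 62), (-0.582, 102), (-0.58, 60), (-0.578, 29), (-0.57, 20), (-0.568, 11), (-0.528, 39), (-0.526, 43), (-0.524, 45), (-0.522, 33), (-0.52, 21), (-0.438, 16), (-0.436, 12)]
10.5 299 [38 40 45 54 61 61] floor y [-0.5866 -0.5199] x [-0.2797  0.1147] tread x [-0.2623  0.0127] y [-0.5046 -0.4693] tz 0.1088
11 256 [35 39 41 43 48 50] floor y [-0.5872 -0.5177] x [-0.2847  0.1098] tread x [-0.2666  0.0084] y [-0.504  -0.4676] tz 0.1088
```

Call:
{"op": "carry_out", "data": {"targets": [{"hand": 46,"x": 0.05,"y": -0.034,"z": 0,"az": -0.15},{"hand": 46,"x": 0.1,"y": -0.069,"z": 0,"az": -0.3},{"hand": 46,"x": 0.15,"y": -0.103,"z": 0,"az": -0.45},{"hand": 46,"x": 0.2,"y": -0.138,"z": 0,"az": -0.6},{"hand": 46,"x": 0.25,"y": -0.172,"z": 0,"az": -0.75},{"hand": 46,"x": 0.3,"y": -0.206,"z": 0,"az": -0.9},{"hand": 46,"x": 0.35,"y": -0.24,"z": 0,"az": -1.05},{"hand": 46,"x": 0.4,"y": -0.275,"z": 0,"az": -1.2}]}}

```text
schema error: expected keys hand, x, y, z, ax, ay, az
```

Call:
{"op": "carry_out", "data": {"targets": [{"hand": 46,"x": 0.05,"y": -0.034,"z": 0,"ax": 0,"ay": 0,"az": -0.15},{"hand": 46,"x": 0.1,"y": -0.069,"z": 0,"ax": 0,"ay": 0,"az": -0.3},{"hand": 46,"x": 0.15,"y": -0.103,"z": 0,"ax": 0,"ay": 0,"az": -0.45},{"hand": 46,"x": 0.2,"y": -0.138,"z": 0,"ax": 0,"ay": 0,"az": -0.6},{"hand": 46,"x": 0.25,"y": -0.172,"z": 0,"ax": 0,"ay": 0,"az": -0.75},{"hand": 46,"x": 0.3,"y": -0.206,"z": 0,"ax": 0,"ay": 0,"az": -0.9},{"hand": 46,"x": 0.35,"y": -0.24,"z": 0,"ax": 0,"ay": 0,"az": -1.05},{"hand": 46,"x": 0.4,"y": -0.275,"z": 0,"ax": 0,"ay": 0,"az": -1.2}]}}

```text
t: 1.15
tool_pos: [0.4693, -0.2134, 0.4047]
orientation: [2.344, 2.091, -0.0]
force: [1.4, -1.1, 0.1]
opening: 0.0428
gripper_force: 0.0
```

```bash
cat >> h.py <<'E'
O=np.array([.561,.0008]); YAW=np.radians(9.2)
EX=np.array([-np.sin(YAW),np.cos(YAW)]); EY=np.array([-np.cos(YAW),-np.sin(YAW)])
def ch(p): q=np.asarray(p)[...,:2]-O; return np.stack([q@EX,q@EY,np.asarray(p)[...,2]],-1)
def go(cx,cy,z):
    s=read_state(); r=R.from_rotvec(s['orientation']); T=R.from_matrix(np.array([[*EX,0],[*-EY,0],[0,0,-1]]).T)
    w=np.array([*(O+cx*EX+cy*EY),z]); print('t',s['t'],'at',ch(s['tool_pos']).round(4),'F',s['force'].round(1),'open',round(s['opening'],4))
    print('shift',r.inv().apply(w-s['tool_pos']).round(4),'turn',(r.inv()*T).as_rotvec().round(4))
E
python3 -c "
from h import *
go(-.12,.03,.405)"
```

```text
t 1.15 at [-0.1967  0.1248  0.4047] F [ 1.4 -1.1  0.1] open 0.0428
shift [ 0.0996  0.0704 -0.0003] turn [ 1.000e-04  2.000e-04 -2.748e-01]
```

Call:
{"op": "carry_out", "data": {"targets": [{"hand": 46,"x": 0.05,"y": 0.035,"z": 0,"ax": 0,"ay": 0,"az": -0.14},{"hand": 46,"x": 0.1,"y": 0.07,"z": 0,"ax": 0,"ay": 0,"az": -0.275},{"hand": 46,"x": 0.1,"y": 0.07,"z": 0,"ax": 0,"ay": 0,"az": -0.275},{"hand": 46,"x": 0.1,"y": 0.07,"z": 0,"ax": 0,"ay": 0,"az": -0.275}]}}

```text
t: 1.65
tool_pos: [0.5496, -0.1241, 0.4042]
orientation: [-2.041, -2.387, 0.001]
force: [-0.5, -0.1, -0.6]
opening: 0.0429
gripper_force: 0.0
```

Run:
```python
from h import *
go(-.12,.03,.405)
p,im,d=snap('wrist','w1'); W=ch(world(p,d)); np.save('pics/w1c.npy',W)
p2,im2,d2=snap('side','s1')
cv2.imwrite('pics/w1v.png',np.hstack([im,im2])[:, :]) 
cv2.imwrite('pics/w1v.png',cv2.resize(np.hstack([im,im2]),(800,300)))
```

```text
t 1.65 at [-0.1214  0.0312  0.4042] F [-0.5 -0.1 -0.6] open 0.0429
shift [ 0.0014  0.0012 -0.0008] turn [-0.0013 -0.     -0.0046]
```

View pics/w1.png

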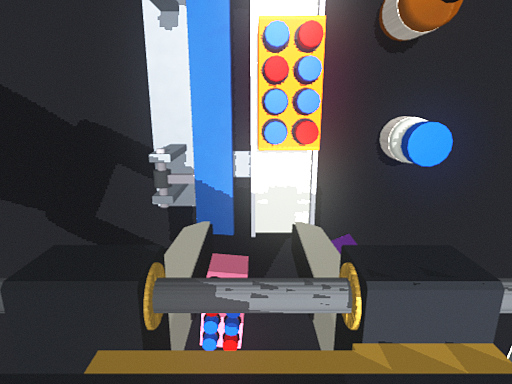

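The wrist view looks along the chute, with its +x pointing up. The rack's rear end is at about row 152 (columns 258–320), the treadle runs along columns 195–232, and the channel floor along 255–312. The left fingertip at (200,225) is on the treadle side and the right one at (305,225) is over the channel. I'll check these against the depth.

Run:
```python
from h import *
f=dict(np.load('pics/w1.npz')); W=np.load('pics/w1c.npy'); im=f['im']
for n,(u,v) in dict(rrL=(261,147),rrR=(319,147),rfR=(322,19),endfloorL=(258,228),endfloorR=(305,228),tredL=(196,225),tredR=(231,225),tr2L=(193,20),tr2R=(230,20),fl1=(285,180),wallR=(319,165),wallR2=(314,225),wallL=(252,165),wallL2=(252,225),tipL=(203,226),tipR=(300,226),tipL2=(190,240),tipR2=(315,240),jar=(428,143),bot=(435,5)).items(): print(n,(W[v,u]*1000).round(1))
hsv=cv2.cvtColor(im,cv2.COLOR_BGR2HSV)
o=(hsv[...,0]>10)&(hsv[...,0]<28)&(hsv[...,1]>140)&(W[...,2]>.1)&(W[...,2]<.125); o[200:]=0;o[:,340:]=0
print('racktop',o.sum(),(np.percentile(W[o],[1,50,99],axis=0)*1000).round(1), cv2.minAreaRect((W[o][:,:2]*1000).astype(np.float32)))
b=(abs(hsv[...,0].astype(int)-110)<15)&(hsv[...,1]>120)&(W[...,2]>.1)&(W[...,2]<.12);b[:,:185]=0;b[:,240:]=0;b[235:]=0
print('tread',(np.percentile(W[b],[1,50,99],axis=0)*1000).round(1), cv2.minAreaRect((W[b][:,:2]*1000).astype(np.float32)))
```

```text
rrL [-84.4  24.7 119.9]
rrR [-99.6 -45.8   2.5]
rfR [  9.6 -19.8 119.3]
endfloorL [-173.7   26.2   69.7]
endfloorR [-111.6    5.1  228.9]
tredL [-111.3   61.   225.1]
tredR [-154.    50.8  112.7]
tr2L [ 11.9  77.1 107.8]
tr2R [35.8 55.2  0.8]
fl1 [-123.1   -0.2   70.9]
wallR [-121.   -47.1    1.3]
wallR2 [-1.113e+02 -1.000e-01  2.254e+02]
wallL [-106.5   32.1   79.5]
wallL2 [-166.4   32.3   80.3]
tipL [-111.6   57.3  225.7]
tipR [-111.7    7.2  225.7]
tipL2 [-111.5   60.6  244. ]
tipR2 [-111.8    2.8  243.7]
jar [ -87.4 -135.7   70.7]
bot [  28.1 -120.2   82.3]
racktop 2693 [[-83.9 -22.  117. ]
 [-37.5   3.1 118.7]
 [  9.3  27.2 120.4]] ((-36.689571380615234, 2.3585872650146484), (97.2491226196289, 49.72153854370117), 0.07502219825983047)
tread [[-158.7   49.   107.1]
 [ -54.6   64.7  110.9]
 [  23.6   81.6  114.4]] ((-68.71632385253906, 65.49015808105469), (33.57997131347656, 188.99594116210938), 89.90956115722656)
```

Call:
{"op": "carry_out", "data": {"targets": [{"hand": 46,"x": 0,"y": 0,"z": 0.03,"ax": 0,"ay": 0,"az": 0},{"hand": 46,"x": 0,"y": 0,"z": 0.06,"ax": 0,"ay": 0,"az": 0},{"hand": 46,"x": 0,"y": 0,"z": 0.09,"ax": 0,"ay": 0,"az": 0},{"hand": 46,"x": 0,"y": 0,"z": 0.105,"ax": 0,"ay": 0,"az": 0},{"hand": 46,"x": 0,"y": 0,"z": 0.11,"ax": 0,"ay": 0,"az": 0},{"hand": 46,"x": 0,"y": 0,"z": 0.115,"ax": 0,"ay": 0,"az": 0},{"hand": 46,"x": 0,"y": 0,"z": 0.119,"ax": 0,"ay": 0,"az": 0},{"hand": 46,"x": 0,"y": 0,"z": 0.119,"ax": 0,"ay": 0,"az": 0}]}}

```text
t: 2.75
tool_pos: [0.5509, -0.1243, 0.2875]
orientation: [2.039, 2.385, 0.003]
force: [3.0, 0.7, 5.7]
opening: 0.0426
gripper_force: 2.5
```

```bash
python3 -c "
from h import *
go(-.12,.03,.278)"
```

```text
t 2.75 at [-0.1218  0.0299  0.2875] F [3.  0.7 5.7] open 0.0426
shift [ 0.0019 -0.0001  0.0095] turn [ 0.0042  0.0017 -0.0045]
```

Call:
{"op": "carry_out", "data": {"targets": [{"hand": 46,"x": 0,"y": 0,"z": 0.003,"ax": 0,"ay": 0,"az": 0},{"hand": 46,"x": 0,"y": 0,"z": 0.006,"ax": 0,"ay": 0,"az": 0},{"hand": 46,"x": 0,"y": 0,"z": 0.008,"ax": 0,"ay": 0,"az": 0},{"hand": 46,"x": 0,"y": 0,"z": 0.008,"ax": 0,"ay": 0,"az": 0}]}}

```text
t: 3.25
tool_pos: [0.5518, -0.1241, 0.2805]
orientation: [2.037, 2.383, 0.006]
force: [7.2, 0.8, 6.6]
opening: 0.0427
gripper_force: 3.6
```

Run:
```python
from h import *
go(-.12,.03,.278)
p,im,d=snap('scene','sc2'); snap('wrist','w2'); W=ch(world(p,d))
cv2.imwrite('pics/c2.png',cv2.resize(im[105:215,190:390],(800,440),interpolation=cv2.INTER_CUBIC))
```

```text
t 3.25 at [-0.1218  0.0291  0.2805] F [7.2 0.8 6.6] open 0.0427
shift [ 0.0018 -0.0009  0.0025] turn [ 0.0071  0.0023 -0.0042]
```

View pics/c2.png

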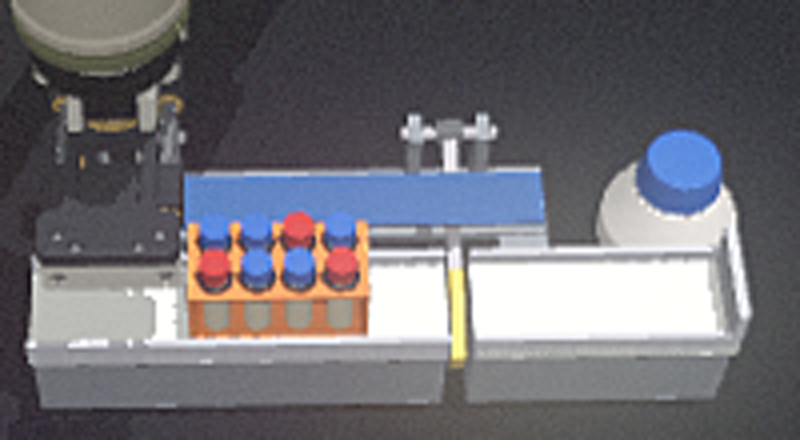

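The treadle has tipped the other way. The gate, a yellow line at (458,270–360), looks sunk into its slot. I'll check the gate and treadle heights.

```bash
cat > g.py <<'E'
from h import *
import sys
f=dict(np.load(sys.argv[1])); d,im=f['d'],f['im']; W=ch(world(f,d))*1000
hsv=cv2.cvtColor(im,cv2.COLOR_BGR2HSV); H,S,V=[hsv[...,i].astype(int) for i in range(3)]
y=(H>18)&(H<35)&(S>100)&(abs(W[...,0]-67)<12)&(abs(W[...,1])<40)
print('gate',y.sum(),np.percentile(W[y],[5,50,95],axis=0).round(1))
b=(abs(H-110)<15)&(S>120)&(W[...,2]>80)&(W[...,2]<118)&(W[...,1]>35)&(W[...,1]<90)&(W[...,0]<125)&(W[...,0]>-90)
P=W[b]; A=np.c_[P,np.ones(len(P))]; c=np.linalg.lstsq(A[:,[0,1,3]],P[:,2],rcond=None)[0]; lean=np.arctan(c[1])
print('treadle',P.mean(0).round(1),'slope dz/dy',c[1].round(3),'angle',(lean+.18).round(3))
E
python3 g.py pics/scene.npz; python3 g.py pics/sc2.npz;python3 g.py pics/w2.npz
```

```text
gate 91 [[ 61.4 -27.   68.9]
 [ 65.   -6.5  88. ]
 [ 68.8  22.   90.9]]
treadle [ -5.1  64.9 108.6] slope dz/dy -0.201 angle -0.018
gate 53 [[ 61.4 -22.3  47.9]
 [ 64.1   2.4  57.5]
 [ 68.6  25.2  64.7]]
treadle [-28.9  62.4  93.9] slope dz/dy 0.061 angle 0.241Traceback (most recent call last):
  File "g.py", line 6, in <module>
    print('gate',y.sum(),np.percentile(W[y],[5,50,95],axis=0).round(1))
                         ~~~~~~~~~~~~~^^^^^^^^^^^^^^^^^^^^^^^
    return _quantile_unchecked(
        a, q, axis, out, overwrite_input, method, keepdims, weights)
    return _ureduce(a,
                    func=_quantile_ureduce_func,
    ...<5 lines>...
                    overwrite_input=overwrite_input,
                    method=method)
    r = func(a, **kwargs)
    result = _quantile(arr,
                       quantiles=q,
    ...<2 lines>...
                       out=out,
                       weights=wgt)
    slices_having_nans = np.isnan(arr[-1, ...])
                                  ~~~^^^^^^^^^
IndexError: index -1 is out of bounds for axis 0 with size 0
```

Call:
{"op": "carry_out", "data": {"targets": [{"hand": 46,"x": 0,"y": 0.001,"z": 0.002,"ax": 0,"ay": 0,"az": 0},{"hand": 46,"x": 0,"y": 0.002,"z": 0.004,"ax": 0,"ay": 0,"az": 0},{"hand": 46,"x": 0,"y": 0.003,"z": 0.006,"ax": 0,"ay": 0,"az": 0},{"hand": 46,"x": 0,"y": 0.003,"z": 0.006,"ax": 0,"ay": 0,"az": 0}]}}

```text
t: 3.85
tool_pos: [0.5538, -0.1238, 0.2737]
orientation: [2.039, 2.385, 0.002]
force: [1.7, 0.4, 6.6]
opening: 0.0427
gripper_force: 3.2
```

```bash
python3 -c "
from h import *
go(-.12,.03,.278);snap('scene','sc3')"; python3 g.py pics/sc3.npz
```

```text
t 3.85 at [-0.1219  0.027   0.2737] F [1.7 0.4 6.6] open 0.0427
shift [ 0.0019 -0.003  -0.0043] turn [ 0.0036  0.0018 -0.0044]
gate 47 [[ 62.  -16.5  33.2]
 [ 64.3  -0.2  43.5]
 [ 68.5  27.   55.4]]
treadle [-24.2  63.7  88.7] slope dz/dy 0.148 angle 0.327
```

Call:
{"op": "carry_out", "data": {"targets": [{"hand": 46,"x": 0.01,"y": 0,"z": 0,"ax": 0,"ay": 0,"az": 0},{"hand": 46,"x": 0.018,"y": 0,"z": 0,"ax": 0,"ay": 0,"az": 0},{"hand": 46,"x": 0.024,"y": 0,"z": 0,"ax": 0,"ay": 0,"az": 0},{"hand": 46,"x": 0.03,"y": 0,"z": 0,"ax": 0,"ay": 0,"az": 0},{"hand": 46,"x": 0.036,"y": 0,"z": 0,"ax": 0,"ay": 0,"az": 0},{"hand": 46,"x": 0.044,"y": 0,"z": 0,"ax": 0,"ay": 0,"az": 0},{"hand": 46,"x": 0.052,"y": 0,"z": 0,"ax": 0,"ay": 0,"az": 0},{"hand": 46,"x": 0.06,"y": 0,"z": 0,"ax": 0,"ay": 0,"az": 0}]}}

```text
t: 4.9
tool_pos: [0.5447, -0.0653, 0.2741]
orientation: [2.038, 2.383, 0.001]
force: [2.2, -5.9, 4.9]
opening: 0.0429
gripper_force: 3.8
```

```bash
python3 -c "
from h import *
go(-.06,.027,.2737);p,im,d=snap('scene','sc4')
cv2.imwrite('pics/c4.png',cv2.resize(im[105:215,190:390],(800,440),interpolation=cv2.INTER_CUBIC))"; python3 g.py pics/sc4.npz
```

```text
t 4.9 at [-0.0627  0.0267  0.2741] F [ 2.2 -5.9  4.9] open 0.0429
shift [ 0.0027 -0.0003  0.0004] turn [ 0.0045  0.0041 -0.0047]
gate 65 [[ 61.9 -17.9  31.7]
 [ 64.6   0.8  44. ]
 [ 68.6  25.3  55.2]]
treadle [29.  62.9 88.9] slope dz/dy 0.151 angle 0.329
```

View pics/c4.png

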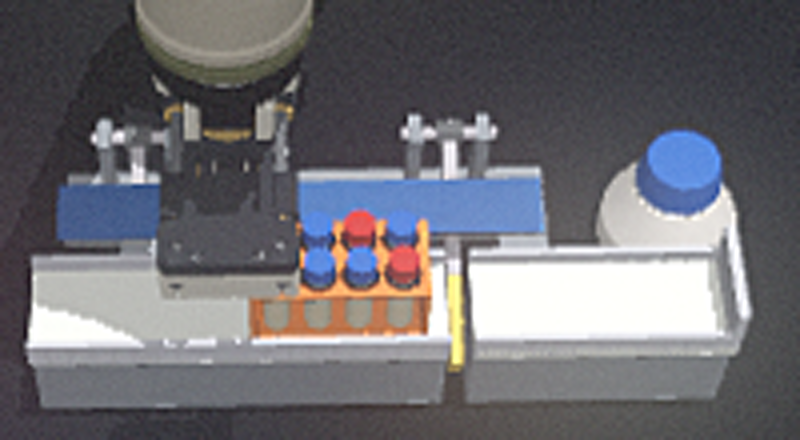

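The rack moves straight. Its front is now at column 430, just short of the gate at 455, and the gate's top is 15 mm below the floor. I'll keep pushing.

Call:
{"op": "carry_out", "data": {"targets": [{"hand": 46,"x": 0.01,"y": 0,"z": 0,"ax": 0,"ay": 0,"az": 0},{"hand": 46,"x": 0.02,"y": 0,"z": 0,"ax": 0,"ay": 0,"az": 0},{"hand": 46,"x": 0.03,"y": 0,"z": 0,"ax": 0,"ay": 0,"az": 0},{"hand": 46,"x": 0.04,"y": 0,"z": 0,"ax": 0,"ay": 0,"az": 0},{"hand": 46,"x": 0.05,"y": 0,"z": 0,"ax": 0,"ay": 0,"az": 0},{"hand": 46,"x": 0.06,"y": 0,"z": 0,"ax": 0,"ay": 0,"az": 0},{"hand": 46,"x": 0.07,"y": 0,"z": 0,"ax": 0,"ay": 0,"az": 0},{"hand": 46,"x": 0.08,"y": 0,"z": 0,"ax": 0,"ay": 0,"az": 0}]}}

```text
t: 5.95
tool_pos: [0.5323, 0.0139, 0.274]
orientation: [2.038, 2.383, 0.002]
force: [2.9, -6.7, 5.5]
opening: 0.0429
gripper_force: 4.0
```

```bash
python3 -c "
from h import *
go(.087,.027,.2737);p,im,d=snap('scene','sc5')"; python3 g.py pics/sc5.npz
```

```text
t 5.95 at [0.0175 0.0262 0.274 ] F [ 2.9 -6.7  5.5] open 0.0429
shift [ 0.0695 -0.0011  0.    ] turn [ 0.0047  0.0036 -0.0047]
gate 26 [[ 61.3 -19.7  22.7]
 [ 65.4 -14.5  38. ]
 [ 68.   -6.8  41. ]]
treadle [29.  62.4 88.7] slope dz/dy 0.161 angle 0.34
```

Call:
{"op": "carry_out", "data": {"targets": [{"hand": 46,"x": 0.01,"y": 0,"z": 0,"ax": 0,"ay": 0,"az": 0},{"hand": 46,"x": 0.02,"y": 0,"z": 0,"ax": 0,"ay": 0,"az": 0},{"hand": 46,"x": 0.03,"y": 0,"z": 0,"ax": 0,"ay": 0,"az": 0},{"hand": 46,"x": 0.04,"y": 0,"z": 0,"ax": 0,"ay": 0,"az": 0},{"hand": 46,"x": 0.05,"y": 0,"z": 0,"ax": 0,"ay": 0,"az": 0},{"hand": 46,"x": 0.06,"y": 0,"z": 0,"ax": 0,"ay": 0,"az": 0},{"hand": 46,"x": 0.07,"y": 0,"z": 0,"ax": 0,"ay": 0,"az": 0},{"hand": 46,"x": 0.07,"y": 0,"z": 0,"ax": 0,"ay": 0,"az": 0}]}}

```text
t: 7.0
tool_pos: [0.5213, 0.0839, 0.2738]
orientation: [2.038, 2.385, 0.004]
force: [2.5, -0.9, 5.5]
opening: 0.0426
gripper_force: 3.1
```

```bash
python3 -c "
from h import *
go(.087,.027,.2737);p,im,d=snap('scene','sc6')
W=ch(world(p,d))*1000;hsv=cv2.cvtColor(im,cv2.COLOR_BGR2HSV)
o=(hsv[...,0]<16)&(hsv[...,1]>150)&(W[...,2]>75)&(W[...,2]<125)&(abs(W[...,1])<40)&(W[...,0]<220);print(np.percentile(W[o],[1,50,99],axis=0).round(1))
cv2.imwrite('pics/c6.png',cv2.resize(im[105:215,190:390],(800,440),interpolation=cv2.INTER_CUBIC))"; python3 g.py pics/sc6.npz
```

```text
t 7.0 at [0.0884 0.0259 0.2738] F [ 2.5 -0.9  5.5] open 0.0426
shift [-0.0014 -0.0011  0.0001] turn [ 0.0046  0.0015 -0.004 ]
[[ 96.9 -25.4  75.1]
 [164.6 -19.2 109.9]
 [195.2  22.9 119.9]]
gate 76 [[ 61.7 -17.7  33.2]
 [ 64.8   4.3  44.3]
 [ 69.   25.7  54.9]]
treadle [-19.4  61.   88.5] slope dz/dy 0.185 angle 0.363
```

View pics/c6.png

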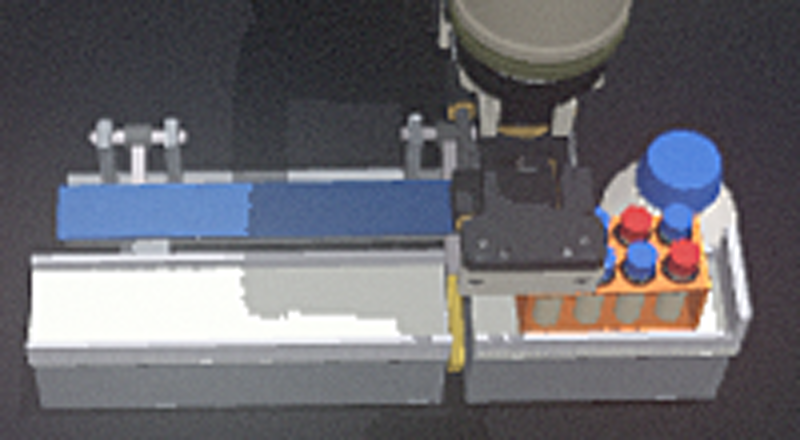

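The rack's rear is at x≈97 mm and the gate panel ends at about 69 mm, so the whole rack is past. I'll back off 4 mm, then lift.

Call:
{"op": "carry_out", "data": {"targets": [{"hand": 46,"x": -0.004,"y": 0,"z": 0,"ax": 0,"ay": 0,"az": 0},{"hand": 46,"x": -0.004,"y": 0,"z": -0.005,"ax": 0,"ay": 0,"az": 0},{"hand": 46,"x": -0.004,"y": 0,"z": -0.012,"ax": 0,"ay": 0,"az": 0},{"hand": 46,"x": -0.004,"y": 0,"z": -0.02,"ax": 0,"ay": 0,"az": 0},{"hand": 46,"x": -0.004,"y": 0,"z": -0.03,"ax": 0,"ay": 0,"az": 0},{"hand": 46,"x": -0.004,"y": 0,"z": -0.05,"ax": 0,"ay": 0,"az": 0},{"hand": 46,"x": -0.004,"y": 0,"z": -0.09,"ax": 0,"ay": 0,"az": 0},{"hand": 46,"x": -0.004,"y": 0,"z": -0.13,"ax": 0,"ay": 0,"az": 0}]}}

```text
t: 8.05
tool_pos: [0.5206, 0.0797, 0.4029]
orientation: [2.042, 2.388, -0.001]
force: [0.5, -0.2, -0.5]
opening: 0.0429
gripper_force: 0.0
```

Call:
{"op": "carry_out", "data": {"targets": [{"hand": 46,"x": -0.04,"y": 0,"z": -0.03,"ax": 0,"ay": 0,"az": 0},{"hand": 46,"x": -0.08,"y": -0.04,"z": -0.05,"ax": 0,"ay": 0,"az": 0},{"hand": 46,"x": -0.12,"y": -0.08,"z": -0.05,"ax": 0,"ay": 0,"az": 0},{"hand": 46,"x": -0.16,"y": -0.1,"z": -0.05,"ax": 0,"ay": 0,"az": 0},{"hand": 46,"x": -0.2,"y": -0.1,"z": -0.05,"ax": 0,"ay": 0,"az": 0},{"hand": 46,"x": -0.2,"y": -0.1,"z": -0.05,"ax": 0,"ay": 0,"az": 0}]}}

```text
t: 8.8
tool_pos: [0.4527, -0.1354, 0.452]
orientation: [2.046, 2.383, -0.001]
force: [-0.8, -0.1, 0.6]
opening: 0.0425
gripper_force: 0.0
```

```bash
python3 -c "
from h import *
go(.087,.027,.2737);p,im,d=snap('scene','sc7')
W=ch(world(p,d))*1000;hsv=cv2.cvtColor(im,cv2.COLOR_BGR2HSV)
o=(hsv[...,0]<16)&(hsv[...,1]>150)&(W[...,2]>75)&(W[...,2]<125)&(abs(W[...,1])<40)&(W[...,0]<220);print(np.percentile(W[o],[1,50,99],axis=0).round(1))
cv2.imwrite('pics/c7.png',cv2.resize(im[85:265,190:390],(660,594),interpolation=cv2.INTER_CUBIC))"; python3 g.py pics/sc7.npz
```

```text
t 8.8 at [-0.1172  0.1287  0.452 ] F [-0.8 -0.1  0.6] open 0.0425
shift [0.2052 0.0999 0.1781] turn [ 0.0002  0.0009 -0.0083]
[[115.4 -23.   75.3]
 [175.6 -11.1 114. ]
 [196.   25.5 118.9]]
gate 88 [[ 61.5 -27.   70.3]
 [ 64.9  -6.3  87.8]
 [ 68.5  23.2  91.4]]
treadle [ 35.   70.9 107.6] slope dz/dy -0.194 angle -0.011
```

View pics/c7.png

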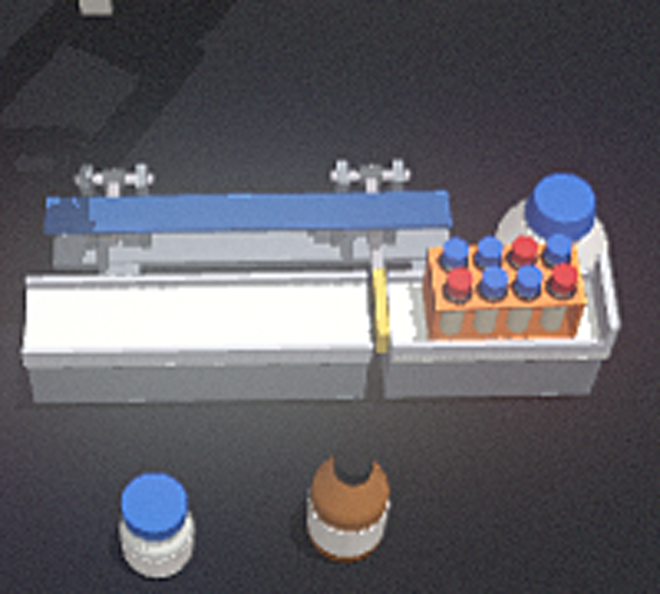

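The rack sits in the bay (columns 425–585), clear of the gate. The gate is up again at (380,310), the treadle is back up, and the bottle, jar and mixer are still standing.

```bash
python3 -c "
from plant import robot
print(robot.close_job())"
```

```text
the job is handed in; nothing more can be done
None
```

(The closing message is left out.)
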